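# Clamp a glued transformer core in its jig

### The job

The transformer core standing in the jig has just been glued. Swing the clamp bar over it, back against its stop pin, then screw the knurled knob down (clockwise from above, regripping between turns) until it is tight and the foot presses firmly on the core; leave the core in its seat.

Things in the scene. Friction and masses are not known exactly. Their poses are not given: they have to be found in the camera images.
- jig: Clamp jig fixed to the bench: aluminium base plate 12 mm thick (x -60 to 125, y -55 to 55 mm), turned up to 0.3 rad. Origin on the underside below the middle of the core's seat; the screw axis passes through it when the bar is home. The steel post is at its x = +90. Fences 10 mm high bound the seat on +x, +y, -y. A stop pin, 10 mm thick, 95 mm high, stands at x 58, y 16 mm.
- bar_pivot (a point): Top of the 26 mm post: on the upright axis about which the bar swings, jig x = +90 mm, y = 0, 79 mm above the bench (the bar's underside). The screw axis is 90 mm from it. The bar is dark steel, 22 mm wide with 38 mm round ends, 16 mm thick (top at 95 mm; a low nut over the pivot reaches 100 mm).
- bar (a joint): Swing of the clamp bar about bar_pivot, rad: 0 = home, its flank against the stop pin, pointing along the jig's -x from the post; grows to 1.6 as it swings anticlockwise seen from above, its free end going to the jig's -y. Starts at 0.6 to 1.4. Friction 0.35 N m: it stays where it is left. It cannot lift.
- knob (a joint): Turn of the knob relative to the bar, rad: grows clockwise seen from above and screws down 8 mm a turn. Starts at 0 to 1. With the bar home the foot meets the core at about 6.3; from there its spring is squeezed until the knob stops dead at 8.2 (fully tight). -1.6 is the upper stop. Friction 0.08 N m; it stays where it is left.
- knob_top (a point): Centre of the knob's top face, on the screw axis. The knob is a plain steel knurled cylinder, 50 mm across, 28 mm high, over the bar's free end, with a dark index line on top. It goes down as it turns: top 138 mm above the bench at knob = 0 (underside 110, 15 mm clear of the bar), 127.5 mm at knob = 8.2. Grip the knurl from above.
- foot: Round rubber-faced foot 26 mm across, 7 mm thick, on the screw below the bar; origin at the centre of its lower face, 68 mm above the bench at knob = 0 (8 mm above the core's top). Sprung: pushes about 4 N once it touches, 4 N more per further mm of screw, some 14 N when the knob stops.
- core: Transformer core, loose, about 0.35 kg: dark ferrite block 28 (x) x 72 (y) x 48 mm high, with a copper coil on white flanges in its windows. Origin at the centre of its underside; it stands on the jig's base plate (top of the core 60 mm above the bench) in the seat between the fences, axes along the jig's.

How it is judged:
On the way:
1. the clamp bar is swung home over the core (within 0.08 rad of its stop), the foot not yet pressing on it (value of joint bar below 0.08 rad and contact force between foot and core below 2 N), for 0.2 s.
At the end, for the whole second after the job is handed in: The bar is home within 0.08 rad of its stop, the knob is screwed down past 7.0 rad so that the foot presses on the core with more than 8 N, and the core stands upright (within 0.06 rad) at rest in its seat, within 5 mm of its middle (value of joint bar below 0.08 rad and contact force between foot and core above 8 N and value of joint knob above 7 rad and horizontal distance between core and jig below 0.005 m and angle between core's own z axis and vertical below 0.06 rad and linear speed of core below 0.01 m/s); the robot touches nothing.
It also fails if it takes over 72 s, if anything falls off the work surface, if the arm or the gripper's body presses on something with over 40 N, if the wrist force passes 120 N, or if a joint passes its speed limit or range.

### The arm

A 6-joint arm with a two-finger parallel gripper is mounted at the origin on a cart in front of the work surface, level with it; the furniture and walls round the work are solid. World frame = base frame: x ahead of the robot, y to its left, z up, the work surface at z = 0. Lengths are in m, angles in rad, forces in N, time in s.
With the tool pointing down it reaches from about 0.3 to 0.775 m from the base axis. Payload 14.6 kg.
Tool frame: the origin (TCP) lies at the very end of the fingers, on their centre line; the grasp point (between the pads) lies r.grasp_offset behind it (r.grasp_offset is the distance from the TCP to the grasp point, in m); z points along the fingers, y is the line along which they close (so a half turn about z gives the same grasp; the last joint's range is limited). The gripper opens to 85 mm and grips with 20 to 120 N. Pads are 22 mm wide; open, the fingers measure 114 mm over their backs; the gripper's body (76 mm by 85 mm) begins 54 mm behind the grasp point. The pads swing forward as they close: fully open they stand 13 mm farther back than shut.
Start: joints at [1.059, 0.3, 1.521, -0, 1.321, -0.067], TCP at [0.237, 0.496, 0.231] pointing down, gripper open.
Joint ranges: [-3.03, 3.03], [-0.79, 2.21], [0.23, 2.52], [-1.04, 4.18], [0, 3.07], [-2.55, 2.55]. Speed limits (rad/s): [2.22, 2.22, 2.57, 3.14, 3.14, 3.14].

### API

Orientations are given as a rotation vector (axis times angle).
In Python, from station import r, get_image, outline_of, landmark_of gives the robot as it stands.
- The arm moves only by the shell command python3 -m inch 'ROWS' [FORCE]. ROWS is a JSON list of rows, 1 to 5 of them, each of 7 numbers: dx, dy, dz in m, then a rotation vector rx, ry, rz in rad, then the opening from 0.0 (shut) to 1.0 (fully open); each row is the pose to reach, as a shift and turn from the pose commanded when the command began, along the tool's axes at that moment; what a row does not reach only later rows make up. A row lasts 1/12 s, in which the tool goes at most 0.0417 m and 0.125 rad, less where a joint would pass 70% of its speed; a pose out of reach is approached as far as the arm can. The fingers move at their own pace and stop on an object; FORCE is the grip in N (left out, the last holds). Time passes only in rows, so rows that do not move let the fingers close. It prints the time, the measured TCP pose, the force, the opening and the grip force at its end.
- r.observe(): the state, without advancing time (a new reading comes with each control period).
- get_image(name): name is "scene" or "top"; returns a dict with "img" (400x640x3 uint8, blue, green, red), "range_z" (400x640 float32, m along the optical axis (not along the pixel's ray), 0 where there is no reading), "fovy" (degrees; the focal length in pixels is half the picture's height over the tangent of half this angle, whatever the lens; pixels are square), "cx", "cy" (the principal point, pixels), "R" (3x3) and "t" (3): a world point X has camera coordinates R X + t. Camera axes: x right, y down, z forward; pixel columns grow to the right and rows downward; lengths in m; the calibration is good to about 2 mm. A picture is of the moment at which its call begins.
- r.finish_job(): hands the job in; it is judged then, once.
Trained networks look in the newest picture that a camera, given by its name, has taken for a name from the list of things; names that differ only in an ending like _2 or _b are one class to them, and where a whole thing is asked for, a point or a joint stands for the part that bears it (a point fixed in the world has none). Each returns a list of dicts, best first, with "score" (0 to 1); they miss things now and then, are a little off and sometimes report something else, mostly with a low value. They report only what shows in the picture. A call takes as long as a camera call.
- outline_of(label, camera): "mask" (400x640 bool, what is visible of it) and "extent" ([left, top, right, bottom] as shares, 0 to 1, of the picture: columns of its width, rows of its height, round what is visible of it).
- landmark_of(label, camera): "at" ([column, row] as shares, 0 to 1, of the picture: columns of its width, rows of its height: a listed point, or the origin of a listed thing).
The state is a dict: "t": time; "joints": joint angles; "dq": joint speeds; "joint_torque": joint torques, N m; "ee_pos": TCP position; "tcp_rot": TCP orientation; "contact_force": force on the tool from outside, world axes, zero at the start; "torque": the same for the moment, N m; "opening": opening from 0.0 (shut) to 1.0 (fully open); "grip_force": force on a finger pad.
Only numpy, scipy, OpenCV 4.12 (cv2) and the standard library are available. Lean on these libraries where they do the work, as an engineer would, in place of code of your own. Each camera call takes 0.05 s, during which the arm holds its last target. There are 200 camera calls.

## Working session

There is one attempt and no reset: what is moved stays moved. The work goes in short steps, Python scripts to look and compute and a shell command to move; the robot and the scene stay as the last step left them, time stands still between calls to the robot, and variables do not carry over. Pictures are saved under pics/ and viewed, at most 10 in all, crops included, and the job is handed in when it is done.

```bash
mkdir -p pics; ls
cat > h.py <<'E'
from station import r, get_image, outline_of, landmark_of
import numpy as np, cv2
from scipy.spatial.transform import Rotation as Ro
def ray(im,u,v):
    f=200/np.tan(np.radians(im["fovy"])/2)
    d=np.array([(u-im["cx"])/f,(v-im["cy"])/f,1.0]); return im["R"].T@d, -im["R"].T@im["t"]
def atz(im,u,v,z):
    d,c=ray(im,u,v); return c+d*(z-c[2])/d[2]
def cloud(im):
    v,u=np.mgrid[:400,:640]; f=200/np.tan(np.radians(im["fovy"])/2); Z=im["range_z"]
    P=np.dstack([(u-im["cx"])/f*Z,(v-im["cy"])/f*Z,Z]); return (P-im["t"])@im["R"]
def totool(p):
    s=r.observe(); return Ro.from_rotvec(s["tcp_rot"]).inv().apply(np.array(p)-s["ee_pos"])
E
python3 - <<'E'
from h import *
s=r.observe(); print({k:np.round(v,3) for k,v in s.items()}, r.grasp_offset, Ro.from_rotvec(s["tcp_rot"]).as_matrix().round(3))
ims={}
for c in("scene","top"):
    im=get_image(c); ims[c]=im; cv2.imwrite(f"pics/{c}0.png",im["img"]); print(c,im["fovy"],(-im["R"].T@im["t"]).round(3))
    P=cloud(im)
    for n,z in(("jig",0),("bar_pivot",.079),("knob_top",.137),("core",.012),("foot",.067)):
        for l in landmark_of(n,c)[:2]:
            u,v=l["at"][0]*640,l["at"][1]*400
            print(c,n,round(l["score"],2),round(u),round(v),atz(im,u,v,z).round(4), P[min(int(v),399),min(int(u),639)].round(3))
    for n in("knob","core","bar"):
        for o in outline_of(n,c)[:2]:
            m=o["mask"]; q=P[m&(im["range_z"]>0)]
            print(c,n,round(o["score"],2),m.sum(),np.median(q,0).round(3),q.min(0).round(3),q.max(0).round(3))
E
```

```text
pics
{'t': np.float64(0.0), 'joints': array([ 1.059,  0.301,  1.522,  0.   ,  1.321, -0.067]), 'dq': array([ 0.002, -0.001,  0.   ,  0.001,  0.002,  0.002]), 'joint_torque': array([-2.0000e-03, -5.4350e+01, -3.6179e+01, -0.0000e+00,  4.0000e-03,
        0.0000e+00]), 'ee_pos': array([0.237, 0.496, 0.231]), 'tcp_rot': array([-6.930e-01, -3.064e+00,  2.000e-03]), 'contact_force': array([-0.405,  0.142,  0.283]), 'torque': array([0.026, 0.01 , 0.038]), 'grip_force': np.float64(0.0), 'opening': np.float64(0.997)} 0.0187 [[-0.903  0.43  -0.001]
 [ 0.43   0.903 -0.001]
 [ 0.    -0.001 -1.   ]]
scene 56.35575732495179 [ 0.176 -0.176  0.712]
scene jig 0.72 295 244 [0.434  0.2972 0.    ] [0.421 0.275 0.038]
scene bar_pivot 0.96 329 205 [0.5304 0.293  0.079 ] [0.52  0.28  0.098]
scene knob_top 0.93 310 215 [0.4489 0.2505 0.137 ] [0.445 0.248 0.142]
scene core 0.77 295 239 [0.4394 0.3009 0.012 ] [0.424 0.275 0.053]
scene knob 0.68 519 [0.443 0.238 0.138] [ 0.422  0.22  -0.   ] [0.539 0.377 0.143]
scene core 0.63 533 [0.432 0.297 0.06 ] [0.415 0.249 0.001] [0.475 0.39  0.114]
scene bar 0.56 947 [0.451 0.246 0.118] [ 0.422  0.22  -0.   ] [0.553 0.377 0.143]
top 56.492920397253215 [0.454 0.32  0.963]
top jig 0.6 318 245 [0.4345 0.307  0.    ] [0.436 0.308 0.061]
top bar_pivot 0.88 327 206 [0.5294 0.2867 0.079 ] [0.529 0.289 0.099]
top knob_top 0.67 317 247 [0.4334 0.3103 0.137 ] [0.434 0.31  0.06 ]
top knob_top 0.56 345 238 [0.4523 0.2501 0.137 ] [0.454 0.251 0.138]
top core 0.63 316 244 [0.4387 0.3115 0.012 ] [0.441 0.313 0.061]
top knob 0.93 370 [0.448 0.247 0.137] [0.426 0.224 0.115] [0.47  0.271 0.141]
top core 0.64 510 [0.441 0.308 0.059] [0.415 0.27  0.009] [0.466 0.345 0.064]
top bar 0.66 824 [0.47  0.263 0.101] [ 0.419  0.206 -0.002] [0.555 0.305 0.141]
top bar 0.32 468 [0.44  0.31  0.059] [0.419 0.274 0.009] [0.463 0.348 0.064]
```

View top.

Run:
```python
from h import *
a=cv2.imread("pics/top0.png");b=cv2.imread("pics/scene0.png")
cv2.imwrite("pics/c0.png",np.hstack([cv2.resize(a[140:320,230:430],(400,360)),cv2.resize(b[140:320,210:410],(400,360))]))
im=get_image("top");P=cloud(im)
# knob top: circle fit from depth ~ top of knob
m=(abs(P[...,2]-.137)<.006)&(abs(P[...,0]-.45)<.04)&(abs(P[...,1]-.25)<.04)
q=P[m]; (c,rad)=cv2.minEnclosingCircle(q[:,:2].astype(np.float32)); print("knob",q.mean(0),c,rad)
# core top
m=(abs(P[...,2]-.06)<.006)&(abs(P[...,0]-.44)<.05)&(abs(P[...,1]-.31)<.05)
print("core",m.sum(),cv2.minAreaRect(P[m][:,:2].astype(np.float32)*1000))
m=(abs(P[...,2]-.012)<.005)&(abs(P[...,0]-.47)<.15)&(abs(P[...,1]-.3)<.1)
print("base",m.sum(),cv2.minAreaRect(P[m][:,:2].astype(np.float32)*1000))
m=(abs(P[...,2]-.095)<.006)&(abs(P[...,0]-.47)<.15)&(abs(P[...,1]-.3)<.1)
n,l,st,ce=cv2.connectedComponentsWithStats(m.astype(np.uint8))
for i in range(1,n):
  if st[i,4]>4: print("z95",st[i,4],P[l==i].mean(0).round(4))
```

```text
knob [0.44812132 0.24643019 0.13678339] (0.4481826722621918, 0.2462683767080307) 0.02510013058781624
core 349 ((440.2183837890625, 308.1780700683594), (71.67520904541016, 27.88375473022461), 76.88642883300781)
base 1974 ((471.9979248046875, 300.83233642578125), (109.82470703125, 184.954833984375), 76.94953155517578)
z95 392 [0.509  0.2783 0.0952]
z95 14 [0.5004 0.3105 0.0945]
```

View pics/c0.png

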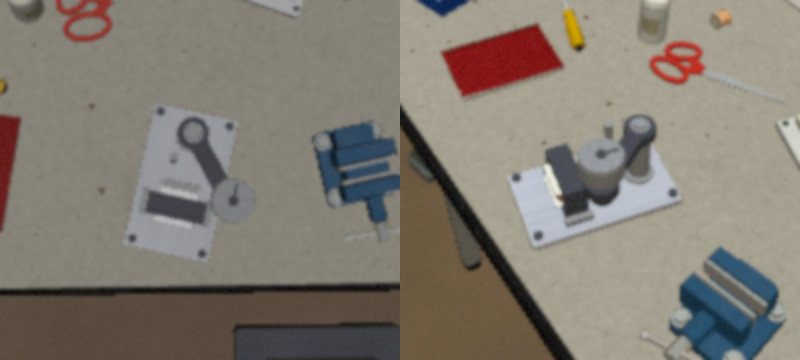

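View pics/top0.png

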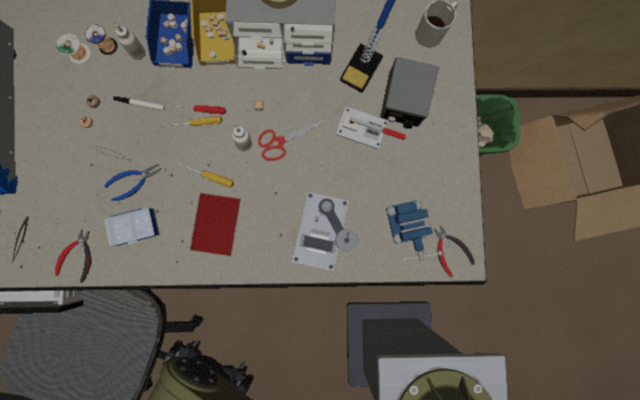

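The knob is at about (345,238) in the top image, the core at (318,243) and the pivot at (327,206). The depth fits agree with the given sizes: jig yaw −0.228 rad, pivot at (0.528, 0.288) and bar about 0.71 rad open. I'm moving above the knob.

```bash
python3 -m inch '[[-0.038,-0.017,0,0,0,0,1],[-0.075,-0.034,0,0,0,0,1],[-0.112,-0.051,0,0,0,0,1],[-0.149,-0.0675,0,0,0,0,1]]'
python3 -m inch '[[-0.038,-0.017,0,0,0,0,1],[-0.075,-0.034,0,0,0,0,1],[-0.112,-0.051,0,0,0,0,1],[-0.149,-0.0675,0,0,0,0,1]]'
python3 -m inch '[[0,0,0,0,0,-0.12,1],[0,0,0,0,0,-0.24,1],[0,0,0,0,0,-0.36,1],[0,0,0,0,0,-0.48,1],[0,0,0,0,0,-0.6,1]]'
python3 -m inch '[[0,0,0,0,0,-0.12,1],[0,0,0,0,0,-0.24,1],[0,0,0,0,0,-0.36,1],[0,0,0,0,0,-0.48,1],[0,0,0,0,0,-0.6,1]]'
python3 -m inch '[[0,0,0,0,0,-0.1,1],[0,0,0,0,0,-0.2,1],[0,0,0,0,0,-0.3,1],[0,0,0,0,0,-0.3,1]]'
python3 - <<'E'
from h import *
s=r.observe(); print(s["joints"].round(3),s["ee_pos"].round(4),totool([.4482,.2463,.105]).round(4))
E
```

```text
t: 1.28
ee_pos: [0.3428, 0.3699, 0.2314]
tcp_rot: [0.692, 3.064, 0.0]
contact_force: [0.7, 0.2, 0.1]
opening: 1.0
grip_force: 0.0
t: 1.62
ee_pos: [0.4485, 0.2446, 0.2315]
tcp_rot: [0.693, 3.064, 0.0]
contact_force: [0.4, 0.7, 0.6]
opening: 1.0
grip_force: 0.0
t: 2.03
ee_pos: [0.4476, 0.2463, 0.2313]
tcp_rot: [0.252, -3.131, 0.0]
contact_force: [1.1, -0.0, 0.8]
opening: 0.998
grip_force: 0.0
t: 2.45
ee_pos: [0.4476, 0.2464, 0.2313]
tcp_rot: [-1.167, 2.917, -0.0]
contact_force: [-0.2, 0.4, -0.8]
opening: 0.998
grip_force: 0.0
t: 2.78
ee_pos: [0.4476, 0.2464, 0.2313]
tcp_rot: [-1.588, 2.711, -0.0]
contact_force: [0.5, 0.2, -0.0]
opening: 1.0
grip_force: 0.0
[ 0.432  0.213  1.63   0.     1.299 -2.199] [0.4476 0.2464 0.2313] [-0.0002 -0.0006  0.1263]
```

```bash
python3 -m inch '[[0,0,0.04,0,0,0,1],[0,0,0.08,0,0,0,1],[0,0,0.11,0,0,0,1],[0,-0.0006,0.126,0,0,0,1],[0,-0.0006,0.126,0,0,0,1]]' 50
python3 -m inch '[[0,0,0,0,0,0,0],[0,0,0,0,0,0,0],[0,0,0,0,0,0,0],[0,0,0,0,0,0,0],[0,0,0,0,0,0,0]]' 50
python3 -m inch '[[0,0,0,0,0,0,0],[0,0,0,0,0,0,0],[0,0,0,0,0,0,0]]' 50
python3 - <<'E'
from h import *
s=r.observe(); R=Ro.from_rotvec(s["tcp_rot"])
print(s["joints"].round(3),s["ee_pos"].round(4)); p=s["ee_pos"]
# arc waypoints to home in tool axes: rows per command of 5
piv=np.array([.5280,.2879]); d=p[:2]-piv; th0=np.arctan2(d[1],d[0])%(2*np.pi); thh=np.pi-.2278
print("swing",th0-thh,np.hypot(*d))
def rows(n0,n,step):
    # in tool frame at angle n0*step
    a0=th0-n0*step; Rk=R*Ro.from_rotvec([0,0,n0*step]); b=piv+.09*np.array([np.cos(a0),np.sin(a0)])
    for k in range(1,n+1):
        a=a0-k*step; q=piv+.09*np.array([np.cos(a),np.sin(a)]); w=Rk.inv().apply([*(q-b),0]); print(k,w.round(4),round(k*step,3))
rows(0,5,.08);rows(5,5,.08)
E
```

```text
t: 3.2
ee_pos: [0.4466, 0.2453, 0.1019]
tcp_rot: [1.574, -2.712, -0.001]
contact_force: [0.8, -0.1, -0.9]
opening: 1.002
grip_force: 0.0
t: 3.62
ee_pos: [0.4484, 0.2464, 0.107]
tcp_rot: [-1.58, 2.713, 0.0]
contact_force: [-4.9, 0.1, 7.2]
opening: 0.551
grip_force: 50.0
t: 3.87
ee_pos: [0.4484, 0.2464, 0.107]
tcp_rot: [-1.58, 2.713, 0.0]
contact_force: [-4.8, -1.0, 7.2]
opening: 0.549
grip_force: 50.0
[ 0.431  0.357  1.758  0.     1.024 -2.195] [0.4484 0.2464 0.107 ]
swing 0.7080536108342779 0.0897566072790637
1 [-0.0042  0.0059  0.    ] 0.08
2 [-0.0088  0.0114  0.    ] 0.16
3 [-0.0138  0.0166  0.    ] 0.24
4 [-0.0192  0.0213  0.    ] 0.32
5 [-0.025   0.0256  0.    ] 0.4
1 [-0.0042  0.0059  0.    ] 0.08
2 [-0.0088  0.0114  0.    ] 0.16
3 [-0.0138  0.0166  0.    ] 0.24
4 [-0.0192  0.0213  0.    ] 0.32
5 [-0.025   0.0256  0.    ] 0.4
```

```bash
python3 -m inch '[[-0.0042,0.0059,0,0,0,0.08,0],[-0.0088,0.0114,0,0,0,0.16,0],[-0.0138,0.0166,0,0,0,0.24,0],[-0.0192,0.0213,0,0,0,0.32,0],[-0.025,0.0256,0,0,0,0.4,0]]'
python3 -m inch '[[-0.0042,0.0059,0,0,0,0.08,0],[-0.0088,0.0114,0,0,0,0.16,0],[-0.0138,0.0166,0,0,0,0.24,0],[-0.0188,0.021,0,0,0,0.312,0],[-0.0188,0.021,0,0,0,0.312,0]]'
python3 -m inch '[[0,0,0,0,0,0,0],[0,0,0,0,0,0,0]]'
python3 - <<'E'
from h import *
s=r.observe(); p=s["ee_pos"]; d=p[:2]-[.5280,.2879]
print(s["joints"].round(3),p.round(4),"swing",np.arctan2(d[1],d[0])%(2*np.pi)-np.pi+.2278,np.hypot(*d),totool([.4403,.3082,p[2]]))
im=get_image("top"); cv2.imwrite("pics/t1.png",cv2.resize(im["img"][160:290,250:410],(640,520)))
E
```

```text
t: 4.28
ee_pos: [0.438, 0.2805, 0.107]
tcp_rot: [-1.004, 2.976, -0.001]
contact_force: [-6.9, -5.4, 10.0]
opening: 0.547
grip_force: 50.2
t: 4.7
ee_pos: [0.4401, 0.3098, 0.107]
tcp_rot: [-0.529, 3.096, 0.002]
contact_force: [-9.0, 4.3, 9.5]
opening: 0.543
grip_force: 50.4
t: 4.87
ee_pos: [0.4401, 0.3097, 0.1071]
tcp_rot: [-0.536, 3.094, 0.003]
contact_force: [-8.1, 5.5, 8.2]
opening: 0.547
grip_force: 50.4
[ 0.544  0.409  1.683  0.002  1.047 -1.37 ] [0.4401 0.3097 0.1071] swing -0.015162898800013425 0.09056445311774894 [ 3.07589860e-04 -1.47010883e-03 -3.26617528e-06]
```

View pics/t1.png

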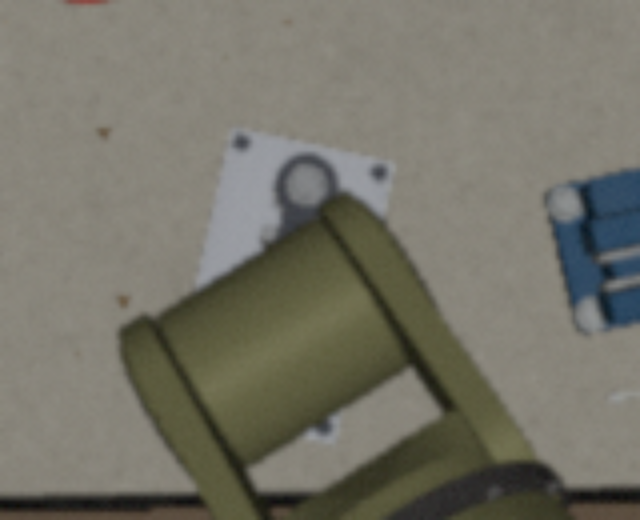

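The pin at about (270,235) sits against the bar's flank, and the TCP is on the screw axis, so the bar is home. First stroke of turning:

```bash
python3 -m inch '[[0,0,0.0002,0,0,0.12,0],[0,0,0.0003,0,0,0.24,0],[0,0,0.0005,0,0,0.36,0],[0,0,0.0006,0,0,0.48,0],[0,0,0.0008,0,0,0.6,0]]'
python3 -m inch '[[0,0,0.0002,0,0,0.12,0],[0,0,0.0003,0,0,0.24,0],[0,0,0.0005,0,0,0.36,0],[0,0,0.0006,0,0,0.48,0],[0,0,0.0008,0,0,0.6,0]]'
python3 - <<'E'
from h import *
s=r.observe(); print(s["joints"].round(3),s["torque"].round(2),totool([.4403,.3082,.1]).round(4))
E
```

```text
t: 5.33
ee_pos: [0.4401, 0.3089, 0.1062]
tcp_rot: [0.412, 3.114, 0.001]
contact_force: [-9.2, -1.7, 10.1]
opening: 0.546
grip_force: 50.5
t: 5.75
ee_pos: [0.4396, 0.3082, 0.1054]
tcp_rot: [-1.314, -2.853, 0.002]
contact_force: [-13.7, -7.7, 15.3]
opening: 0.547
grip_force: 51.0
[ 0.543  0.411  1.686 -0.     1.047 -0.164] [-1.57  2.41  0.09] [-0.0005  0.0005  0.0054]
```

```bash
python3 -m inch '[[0,0,0,0,0,0.12,0],[0,0,0,0,0,0.24,0],[0,0,0,0,0,0.36,0],[0,0,0,0,0,0.48,0],[0,0,0,0,0,0.6,0]]'
python3 -m inch '[[0,0,0,0,0,0.12,0],[0,0,0,0,0,0.24,0],[0,0,0,0,0,0.36,0],[0,0,0,0,0,0.48,0],[0,0,0,0,0,0.6,0]]'
python3 - <<'E'
from h import *
s=r.observe(); print(s["joints"].round(3),s["torque"].round(2),totool([.4403,.3082,.1]).round(4))
E
```

```text
t: 6.17
ee_pos: [0.4386, 0.308, 0.1047]
tcp_rot: [-2.097, -2.337, 0.006]
contact_force: [-17.5, -7.9, 10.5]
opening: 0.549
grip_force: 51.0
t: 6.58
ee_pos: [0.4378, 0.3082, 0.1041]
tcp_rot: [-2.694, -1.613, 0.009]
contact_force: [-21.5, -4.3, 5.6]
opening: 0.55
grip_force: 50.8
[0.544 0.412 1.688 0.002 1.048 1.036] [-0.58  3.81  0.07] [0.0012 0.0022 0.004 ]
```

```bash
python3 -m inch '[[-0.0003,-0.0007,0,0,0,0.12,0],[-0.0007,-0.0013,0,0,0,0.24,0],[-0.0007,-0.0013,0.0002,0,0,0.36,0],[-0.0007,-0.0013,0.0004,0,0,0.48,0],[-0.0007,-0.0013,0.0005,0,0,0.6,0]]'
python3 -m inch '[[0,0,0.0002,0,0,0.12,0],[0,0,0.0003,0,0,0.24,0],[0,0,0.0005,0,0,0.36,0],[0,0,0.0006,0,0,0.48,0],[0,0,0.0008,0,0,0.6,0]]'
python3 -m inch '[[0,0,0,0,0,0,1],[0,0,0,0,0,0,1],[0,0,0,0,0,0,1],[0,0,0,0,0,0,1]]'
python3 - <<'E'
from h import *
s=r.observe(); print(s["joints"].round(3),s["torque"].round(2),totool([.4403,.3082,.104]).round(4))
E
```

```text
t: 7.0
ee_pos: [0.4369, 0.3087, 0.1035]
tcp_rot: [-3.052, -0.745, 0.006]
contact_force: [-14.7, 1.4, -0.1]
opening: 0.55
grip_force: 51.4
t: 7.42
ee_pos: [0.4369, 0.3095, 0.1027]
tcp_rot: [-3.135, 0.19, 0.006]
contact_force: [-16.1, 8.3, -0.5]
opening: 0.547
grip_force: 51.3
t: 7.75
ee_pos: [0.4392, 0.3086, 0.103]
tcp_rot: [-3.136, 0.179, -0.002]
contact_force: [-0.9, -0.1, -0.3]
opening: 0.997
grip_force: 0.0
[ 0.544  0.413  1.689 -0.     1.038  2.229] [-0.01 -0.03 -0.01] [ 0.0012  0.0003 -0.001 ]
```

```bash
python3 -m inch '[[0,0,0,0,0,-0.12,1],[0,0,0,0,0,-0.24,1],[0,0,0,0,0,-0.36,1],[0,0,0,0,0,-0.48,1],[0,0,0,0,0,-0.6,1]]' >/dev/null
python3 -m inch '[[0,0,0,0,0,-0.12,1],[0,0,0,0,0,-0.24,1],[0,0,0,0,0,-0.36,1],[0,0,0,0,0,-0.48,1],[0,0,0,0,0,-0.6,1]]' | grep force
python3 -m inch '[[0,0,0,0,0,-0.12,1],[0,0,0,0,0,-0.24,1],[0,0,0,0,0,-0.36,1],[0,0,0,0,0,-0.48,1],[0,0,0,0,0,-0.6,1]]' | grep force
python3 -m inch '[[0,0,0,0,0,-0.12,1],[0,0,0,0,0,-0.24,1],[0,0,0,0,0,-0.36,1],[0,0,0,0,0,-0.48,1],[0,0,0,0,0,-0.6,1]]' | grep force
python3 -m inch '[[0,0,0,0,0,-0.12,1],[0,0,0,0,0,-0.24,1],[0,0,0,0,0,-0.36,1],[0,0,0,0,0,-0.48,1],[0,0,0,0,0,-0.6,1]]' | grep force
python3 -m inch '[[0,0,0,0,0,-0.12,1],[0,0,0,0,0,-0.24,1],[0,0,0,0,0,-0.36,1],[0,0,0,0,0,-0.48,1],[0,0,0,0,0,-0.6,1]]' | grep force
python3 -m inch '[[0,0,0,0,0,-0.12,1],[0,0,0,0,0,-0.24,1],[0,0,0,0,0,-0.36,1],[0,0,0,0,0,-0.48,1],[0,0,0,0,0,-0.6,1]]'
python3 - <<'E'
from h import *
s=r.observe(); p=s["ee_pos"];print(s["joints"].round(3),totool([.4403,.3082,.103]).round(4))
im=get_image("scene"); cv2.imwrite("pics/s2.png",cv2.resize(im["img"][140:300,220:400],(720,640))[:600]); 
P=cloud(im); 
for o in outline_of("knob","scene")[:2]:
    m=o["mask"]; print(o["score"],m.sum())
    q=P[m]; q=q[(q[:,2]>.124)&(q[:,2]<.14)]; print(len(q),q.mean(0),q.min(0),q.max(0),np.percentile(q[:,2],[10,50,90]))
for n,z in (("knob_top",.131),("bar_pivot",.079)):
  for l in landmark_of(n,"scene")[:2]: print(n,l["score"],l["at"],atz(im,l["at"][0]*640,l["at"][1]*400,z))
E
```

```text
contact_force: [-0.5, 1.1, -0.7]
grip_force: 0.0
contact_force: [0.6, -0.2, 0.3]
grip_force: 0.0
contact_force: [0.2, 0.4, -1.2]
grip_force: 0.0
contact_force: [0.2, -0.2, 0.1]
grip_force: 0.0
contact_force: [-0.2, -0.4, -0.7]
grip_force: 0.0
t: 10.67
ee_pos: [0.4391, 0.3085, 0.1027]
tcp_rot: [-1.436, 2.793, -0.0]
contact_force: [-0.0, -1.0, -0.8]
opening: 1.003
grip_force: 0.0
[ 0.544  0.413  1.69  -0.     1.038 -1.976] [-0.0005 -0.0012 -0.0003]
0.84 534
364 [0.43724084 0.30358131 0.13284285] [0.41445628 0.28157715 0.1241724 ] [0.46364134 0.33150441 0.13723765] [0.12849001 0.13362222 0.13535452]
knob_top 0.92 [0.4588, 0.5102] [0.44064528 0.3003966  0.131     ]
bar_pivot 0.63 [0.5134, 0.5195] [0.52423235 0.28767353 0.079     ]
```

View pics/s2.png

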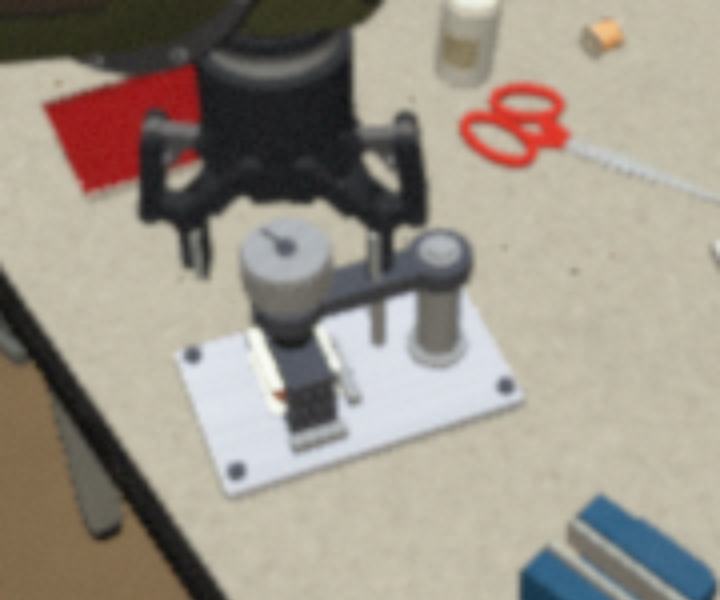

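Run:
```python
from h import *
from scipy.optimize import least_squares
im=get_image("scene"); P=cloud(im); m=outline_of("knob","scene")[0]["mask"]
q=P[m]; q=q[(abs(q[:,0]-.44)<.04)&(abs(q[:,1]-.305)<.04)]
h=np.histogram(q[:,2],np.arange(.1,.15,.002)); print(h[0])
# rendered-silhouette fit of the cylinder (r 25, h 28) to the outline mask
f=200/np.tan(np.radians(im["fovy"])/2)
def pj(X):
    c=X@im["R"].T+im["t"]; return c[:,:2]/c[:,2:]*f+[im["cx"],im["cy"]]
a=np.linspace(0,2*np.pi,60)
def sil(x,y,z):
    X=np.vstack([np.c_[x+.025*np.cos(a),y+.025*np.sin(a),0*a+zz] for zz in(z,z-.028)])
    M=np.zeros((1600,2560),np.uint8); cv2.fillConvexPoly(M,cv2.convexHull((pj(X)*4+2).astype(np.int32)),1); return cv2.resize(M,(640,400),interpolation=cv2.INTER_AREA)>0
best=max((( (sil(x,y,z)&m).sum()/(sil(x,y,z)|m).sum(),x,y,z) for x in np.arange(.428,.453,.002) for y in np.arange(.29,.32,.002) for z in(.130,.133,.136)))
print(best)
t=q[q[:,2]>np.percentile(q[:,2],60)-.004]
c,rad=cv2.minEnclosingCircle(t[:,:2].astype(np.float32)); print(t.mean(0),c,rad,len(t))
# bar-top points: direction of the bar from the pivot
s=P[(abs(P[...,2]-.095)<.004)&(P[...,0]>.465)&(P[...,0]<.515)&(abs(P[...,1]-.295)<.025)]; print(len(s), s.mean(0), np.polyfit(s[:,0],s[:,1],1))
b=P[(abs(P[...,2]-.06)<.003)&(abs(P[...,0]-.44)<.05)&(abs(P[...,1]-.31)<.05)]; print("core",len(b),b.min(0),b.max(0))
```

```text
[  0   0   0   0   3  13   8  15  14  15  13  12  18  13  18  32 124 149
  12   0   0   0   0   0]
(np.float64(0.8949416342412452), np.float64(0.442), np.float64(0.312), 0.13)
[0.43787652 0.30515422 0.13376163] (0.4387120306491852, 0.30685269832611084) 0.025771694257855415 322
155 [0.49072215 0.29117537 0.09596536] [-0.27440671  0.42583282]
core 147 [0.41813256 0.26844583 0.05703419] [0.45009944 0.34272283 0.06299532]
```

The knob top fits at about (0.439, 0.307, 0.1335), so the bar is home and the knob is at roughly 3.6 rad. I'm regripping for the second stroke.

```bash
python3 -m inch '[[0,-0.0005,0,0,0,0,0],[0,-0.0005,0,0,0,0,0],[0,-0.0005,0,0,0,0,0],[0,-0.0005,0,0,0,0,0],[0,-0.0005,0,0,0,0,0]]' 50
python3 -m inch '[[0,0,0.0002,0,0,0.12,0],[0,0,0.0003,0,0,0.24,0],[0,0,0.0005,0,0,0.36,0],[0,0,0.0006,0,0,0.48,0],[0,0,0.0008,0,0,0.6,0]]'
python3 -m inch '[[0,0,0.0002,0,0,0.12,0],[0,0,0.0003,0,0,0.24,0],[0,0,0.0005,0,0,0.36,0],[0,0,0.0006,0,0,0.48,0],[0,0,0.0008,0,0,0.6,0]]'
python3 -m inch '[[0,0,0.0002,0,0,0.12,0],[0,0,0.0003,0,0,0.24,0],[0,0,0.0005,0,0,0.36,0],[0,0,0.0006,0,0,0.48,0],[0,0,0.0008,0,0,0.6,0]]'
python3 - <<'E'
from h import *
s=r.observe(); print(s["joints"].round(3),s["torque"].round(2),totool([.4395,.3075,.1]).round(4))
E
```

```text
t: 11.38
ee_pos: [0.4384, 0.3087, 0.1031]
tcp_rot: [1.426, -2.798, -0.002]
contact_force: [-10.9, 0.7, 11.5]
opening: 0.547
grip_force: 49.5
t: 11.8
ee_pos: [0.4385, 0.3086, 0.1023]
tcp_rot: [0.527, -3.096, -0.001]
contact_force: [-10.9, -1.2, 11.9]
opening: 0.542
grip_force: 49.5
t: 12.22
ee_pos: [0.4384, 0.3085, 0.1015]
tcp_rot: [-0.412, -3.113, 0.0]
contact_force: [-10.8, -0.4, 13.4]
opening: 0.546
grip_force: 49.6
t: 12.63
ee_pos: [0.4383, 0.3085, 0.1008]
tcp_rot: [-1.313, -2.852, 0.001]
contact_force: [-11.8, -0.8, 14.3]
opening: 0.547
grip_force: 49.8
[ 5.450e-01  4.160e-01  1.691e+00  1.000e-03  1.036e+00 -1.640e-01] [-0.28  2.12  0.13] [-0.0015  0.0002  0.0008]
```

```bash
T='from h import *; s=r.observe(); print("T",s["torque"].round(2),s["joints"][5].round(3))'
python3 -m inch '[[0,0,0.0002,0,0,0.12,0],[0,0,0.0003,0,0,0.24,0],[0,0,0.0005,0,0,0.36,0],[0,0,0.0006,0,0,0.48,0],[0,0,0.0008,0,0,0.6,0]]'; python3 -c "$T"
python3 -m inch '[[0,0,0.0002,0,0,0.12,0],[0,0,0.0003,0,0,0.24,0],[0,0,0.0005,0,0,0.36,0],[0,0,0.0006,0,0,0.48,0],[0,0,0.0008,0,0,0.6,0]]'; python3 -c "$T"
python3 -m inch '[[0,0,0.0001,0,0,0.12,0],[0,0,0.0002,0,0,0.24,0],[0,0,0.0003,0,0,0.36,0],[0,0,0.0004,0,0,0.48,0],[0,0,0.0006,0,0,0.6,0]]'; python3 -c "$T"
```

```text
t: 13.05
ee_pos: [0.4382, 0.3086, 0.1]
tcp_rot: [-2.097, -2.337, 0.002]
contact_force: [-12.3, -1.5, 15.8]
opening: 0.553
grip_force: 49.9
T [-0.17  2.43  0.11] 0.436
t: 13.47
ee_pos: [0.4381, 0.3087, 0.0993]
tcp_rot: [-2.694, -1.613, 0.002]
contact_force: [-14.0, -0.1, 15.8]
opening: 0.551
grip_force: 49.9
T [0.07 2.5  0.11] 1.036
t: 13.88
ee_pos: [0.4381, 0.3088, 0.0986]
tcp_rot: [-3.051, -0.745, 0.003]
contact_force: [-13.5, 1.0, 16.0]
opening: 0.546
grip_force: 49.8
T [0.2  2.29 0.08] 1.636
```

```bash
T='from h import *; s=r.observe(); print("T",s["torque"].round(2),s["joints"][5].round(3))'
python3 -m inch '[[0,0,0.0001,0,0,0.12,0],[0,0,0.0002,0,0,0.24,0],[0,0,0.0003,0,0,0.36,0],[0,0,0.0004,0,0,0.48,0],[0,0,0.0006,0,0,0.6,0]]'; python3 -c "$T"
python3 -m inch '[[0,0,0,0,0,0.06,0],[0,0,0,0,0,0.12,0],[0,0,0,0,0,0.12,0]]'; python3 -c "$T"
```

```text
t: 14.3
ee_pos: [0.4397, 0.3091, 0.0981]
tcp_rot: [-3.135, 0.187, -0.004]
contact_force: [-12.2, 5.8, 6.2]
opening: 0.548
grip_force: 51.4
T [0.91 2.22 1.79] 2.235
t: 14.55
ee_pos: [0.4392, 0.3091, 0.098]
tcp_rot: [-3.118, 0.371, -0.002]
contact_force: [-2.7, 2.8, 6.7]
opening: 0.545
grip_force: 51.7
T [0.64 0.54 1.61] 2.352
```

The moment about z jumped to 1.8 N m and then levelled off, so the knob has hit its stop. I'm releasing, lifting clear and checking.

```bash
python3 -m inch '[[0,0,0,0,0,0,1],[0,0,0,0,0,0,1],[0,0,0,0,0,0,1],[0,0,0,0,0,0,1],[0,0,0,0,0,0,1]]'
python3 -m inch '[[0,0,-0.02,0,0,0,1],[0,0,-0.05,0,0,0,1],[0,0,-0.09,0,0,0,1],[0,0,-0.13,0,0,0,1]]'
python3 -m inch '[[0,-0.04,0,0,0,0,1],[0,-0.08,0,0,0,0,1],[0,-0.12,0,0,0,0,1],[0,-0.16,0,0,0,0,1],[0,-0.2,0,0,0,0,1]]'
python3 - <<'E'
from h import *
out=[]
for c in("scene","top"):
    im=get_image(c); P=cloud(im); out.append(cv2.resize(im["img"][150:290,230:390],(400,350)))
    q=P[(abs(P[...,0]-.44)<.035)&(abs(P[...,1]-.308)<.035)&(P[...,2]>.118)&(P[...,2]<.15)]
    t=q[q[:,2]>np.median(q[:,2])-.004]; print(c,np.median(t[:,2]),len(t),cv2.minEnclosingCircle(t[:,:2].astype(np.float32)))
    b=P[(abs(P[...,2]-.06)<.004)&(abs(P[...,0]-.44)<.05)&(abs(P[...,1]-.31)<.05)]
    if len(b): print("core",len(b),b.min(0),b.max(0))
cv2.imwrite("pics/f3.png",np.hstack(out))
E
```

```text
t: 14.97
ee_pos: [0.4392, 0.3081, 0.097]
tcp_rot: [3.12, -0.369, -0.0]
contact_force: [0.1, -0.3, -0.3]
opening: 0.997
grip_force: 0.0
t: 15.3
ee_pos: [0.4387, 0.3079, 0.2283]
tcp_rot: [3.119, -0.369, -0.002]
contact_force: [0.3, -0.0, 0.7]
opening: 0.999
grip_force: 0.0
t: 15.72
ee_pos: [0.4862, 0.504, 0.2271]
tcp_rot: [-3.12, 0.366, 0.001]
contact_force: [0.5, 0.3, 0.3]
opening: 0.999
grip_force: 0.0
scene 0.1290529843844 317 ((0.4391336441040039, 0.3065727651119232), 0.025327209383249283)
core 156 [0.4179243  0.26833162 0.05622974] [0.45097416 0.33426683 0.06389768]
top 0.12741566492842515 360 ((0.4402923583984375, 0.30794399976730347), 0.02447591722011566)
core 105 [0.41892714 0.27149958 0.05656694] [0.46040997 0.34396247 0.06352616]
```

View pics/f3.png

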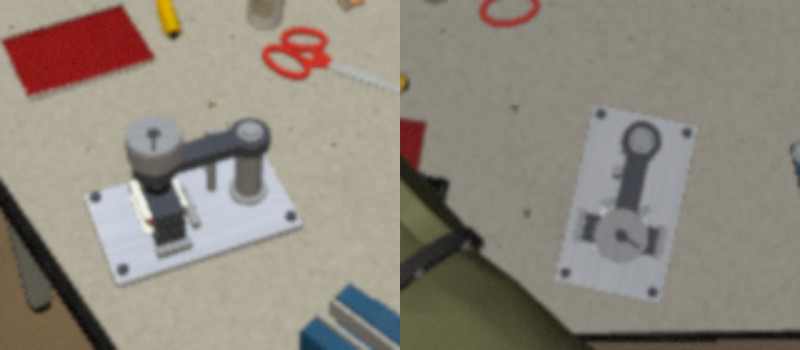

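The bar lies along the jig against its pin. The knob is over the core at about (620,235) in the right half, its top at 127.4 mm against 127.5 mm for fully tight. The core is upright in its seat and the arm is clear, so I'm handing in.

```bash
python3 -c "from station import r; print(r.finish_job())"
```

```text
the job is handed in; nothing more can be done
None
```

The job is handed in at about 16 s of the 72 s: the bar is home against its pin, the knob was turned to its stop (top measured at 127.4 mm, 127.5 mm being fully tight), and the core looks upright and undisturbed in its seat; the hand-in returned no verdict.

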